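# Bring the mug under the dripper

## Task

Turn the revolving tasting stand by pushing an arm of its cross handle with a fingertip, gently, until the mug (the larger cup, the only one on the tray with a handle) stands centred under the outlet of the cone dripper, and leave it at rest there. Touch neither the tray itself nor any of the cups, which must ride round upright in their rings, and lift nothing. Leave everything else on the counter where it is.

Things in the scene. Friction and masses are not known exactly. Their poses are not given: they have to be found in the camera images.
- cross (a point): (Sizes in mm.) Plain steel cross handle on top of the revolving tasting stand. Origin: on the vertical turning axis, at mid-height of the arms, 159 above the counter; z up. Four equal arms, each a bar 14 wide, 18 high, reaching 105 from the axis; hub disc at the middle 44 across, 22 high, over a post 32 thick. Under the arms it is free down to the cups.
- rotor: All that turns: cross handle, post and the round wooden tray below it (350 mm across, upper face 34 above the counter). Origin on the axis at counter height; the arms lie along its +x, +y, -x, -y. Turns freely either way, far more than a full turn, against slight friction, about 4 N at mid-arm, and stays where left. Four cork rings on the tray (5 high, 83 inside), 125 from the axis, midway between the arms' directions, hold the cups.
- mug_mid (a point): The mug: the largest cup on the tray and the only one there with a handle, white, 78 across, 80 mm high, rim 114 above the counter, handle reaching about 25 beyond. Point at its centre, half-way up. It stands loose in one of the four rings, 125 from the turning axis, with 2.5 of play.
- outlet (a point): Centre of the outlet under the white cone dripper, 165 mm above the counter, 125 from the turning axis, so the mug can come right under it. Fixed; the cone is 24 across at the outlet, 110 across at its top, 252 above the counter, and hangs from a 270 high steel post 115 further out from the axis. It stands to the right of the tasting stand or beyond it on the right.
- cup1_mid (a point): A white espresso cup without a handle, 56 across, 50 mm high; stands loose in another ring of the tray, rim 84 above the counter. Point at its centre, half-way up.
- cup2_mid (a point): A white espresso cup without a handle, 56 across, 50 mm high; stands loose in another ring of the tray, rim 84 above the counter. Point at its centre, half-way up.
- cup3_mid (a point): A white espresso cup without a handle, 56 across, 50 mm high; stands loose in another ring of the tray, rim 84 above the counter. Point at its centre, half-way up.
- cup4: A white espresso cup without a handle, 56 across, 50 mm high; on the counter, left of the tasting stand. Origin under its centre.
- cup5: A white espresso cup without a handle, 56 across, 50 mm high; on the counter, left of the tasting stand. Origin under its centre.
- bag: Black coffee bag, 90 x 130 x 240 mm high, on the counter at the right. Origin under its centre.
- jug: Steel milk jug with handle, 84 across, 100 mm high, on the counter at the left. Origin under its centre.
- tamper: Steel tamper, 58 across, 90 mm high, on the counter at the left. Origin under its centre.
- spoon: Steel spoon lying on the counter at the right, near the robot.
- jar: Glass jar, 80 across, 120 mm high, far left on the counter. Origin under its centre.

How it is judged:
By the outcome, as a careful person would: the job done as asked, in the order asked, and still so for the second after the job is handed in, with the robot touching nothing.
It also fails if it takes over 48 s, if anything falls off the work surface, if the arm or the gripper's body presses on something with over 40 N, if the wrist force passes 120 N, or if a joint passes its speed limit or range.

## Robot

A 6-joint arm with a two-finger parallel gripper is mounted at the origin on the work surface. World frame = base frame: x ahead of the robot, y to its left, z up, the work surface at z = 0. Lengths are in m, angles in degrees, forces in N, time in s.
With the tool pointing down it reaches from about 0.375 to 0.9 m from the base axis. Payload 3.1 kg.
Tool frame: the origin (TCP) lies between the finger pads; the fingertips stand 22 mm ahead of it and the grasp point (between the pads) lies 3 mm ahead of it (bot.tip_extent is the distance from the TCP to the fingertips, in m); y points along the fingers, z is the direction in which the jaws open and shut, and the axes are right-handed (so a half turn about y gives the same grasp; the last joint's range is limited). The gripper opens to 87 mm and grips with 3 to 60 N. Pads are 19 mm wide; open, the fingers measure 117 mm over their backs; the gripper's body (75 mm by 190 mm) begins 51 mm behind the grasp point.
Start: joints at [-74.399, 30.224, 82.088, -0, 67.689, -10.227], TCP at [0.272, -0.563, 0.245] pointing down, gripper open.
Joint ranges: [-176.69, 176.69], [-43.24, 126.21], [12.49, 139.97], [-82, 262], [0, 151.66], [-163.58, 163.58]. Speed limits (degrees/s): [159.86, 159.86, 180, 180, 180, 180].

## Interface

Orientations are given as a 3x3 rotation matrix whose columns are the frame's x, y, z axes.
In Python, from rig import bot, eyes, models gives the robot as it stands. The module is installed in compiled form; this text tells all that it offers.
- The arm moves only by the tool arm_command, never from a script. Its arguments are lists of equal length, an entry for each row: "translation": the shift along the tool's x, y, z each as a share of 0.08 m, from -1 to 1, a list of three; "rotation": the turn, a rotation vector about the tool's x, y, z each as a share of 60 degrees, from -1 to 1, a list of three; "grip": the closure, from -1 (fully open) to 1 (shut), so that 0 is half open. In form: {"translation": [[x, y, z], ...], "rotation": [[rx, ry, rz], ...], "grip": [grip, ...]}. A call has 1 to 5 rows; each row is the pose to reach, as a shift and turn from the pose commanded when the call began, along the tool's axes at that moment; what a row does not reach only later rows make up. A row lasts 1/10 s, in which the tool goes at most 50 mm and 8.59 degrees, less where a joint would pass 70% of its speed; a pose out of reach is approached as far as the arm can. A call with a number of a shift or a turn outside -1 to 1 is refused whole. A call with a gripper value outside its range is refused whole. The fingers move at their own pace and stop on an object; the grip force is fixed at half the most. Time passes only in rows, so rows that repeat a pose let the fingers close. It gives the time, the measured TCP pose, the force and the opening at its end, in the units of the state.
- bot.read_state(): the state, without advancing time (a new reading comes with each control period).
- eyes.capture(name): name is "scene" or "side" or "wrist"; returns a dict with "image" (384x512x3 uint8, blue, green, red), "mtx" (3x3 intrinsics, pixels), "rvec" (rotation vector, rad) and "tvec" (3), from world to camera coordinates, as OpenCV has them; the wrist camera has in their place "hand_eye" (4x4, takes a point from camera to tool coordinates, whose origin is the TCP and whose axes are the tool frame's). Camera axes: x right, y down, z forward; pixel columns grow to the right and rows downward; lengths in m; the calibration is good to about 2 mm. A picture is of the moment at which its call begins: read the wrist's pose just before it. There is no depth.
- bot.hand_in(): hands the job in, once; it reports no verdict.
Trained networks look in the newest picture that a camera, given by its name, has taken for a name from the list of things; names that differ only in an ending like _2 or _b are one class to them, and where a whole thing is asked for, a point or a joint stands for the part that bears it (a point fixed in the world has none). Each returns a list of dicts, best first, with "conf" (0 to 1); they miss things now and then, are a little off and sometimes report something else, mostly with a low value. They report only what shows in the picture. A call takes as long as a camera call.
- models.recognise(camera, thing): "extent" ([left, top, right, bottom] as shares, 0 to 1, of the picture: columns of its width, rows of its height, round what is visible of it).
- models.spot_point(camera, thing): "point" ([column, row] as shares, 0 to 1, of the picture: columns of its width, rows of its height: a listed point, or the origin of a listed thing).
The state is a dict: "time_s": time; "joint_positions": joint angles; "qvel": joint speeds; "tau": joint torques, N m; "position": TCP position; "tcp_rot": TCP orientation; "force": force on the tool from outside, world axes, zero at the start; "moment": the same for the moment, N m; "opening": opening from 0.0 (shut) to 1.0 (fully open).
Only numpy, scipy, OpenCV 4.12 (cv2) and the standard library are available. Lean on these libraries where they do the work, as an engineer would, in place of code of your own. Each camera call takes 0.05 s, during which the arm holds its last target. There are 200 camera calls.

## Working session

There is one attempt and no reset: what is moved stays moved. The work goes in short steps, Python scripts to look and compute and a tool call to move; the robot and the scene stay as the last step left them, time stands still between calls to the robot, and variables do not carry over. Pictures are saved under pics/ and viewed, about 8 in all and at most 12, crops included, and the job is handed in when it is done.

Besides the shell and the picture viewer there is one more tool, called after "Request:" as a command line: name --argument value ..., lists and objects as JSON in quotes. arm_command: Moves the arm, as the interface text tells. Shift numbers are shares of 0.08 m and turn numbers shares of 60 degrees, none past 1 either way. Its arguments: {"type":"object","properties":{"translation":{"type":"array"},"rotation":{"type":"array"},"grip":{"type":"array"}},"required":["translation","rotation","grip"]}

```bash
mkdir -p pics
cat > h.py <<'E'
import numpy as np, cv2
from rig import bot, eyes, models
def cap(n):
    s=bot.read_state(); c=eyes.capture(n)
    if 'hand_eye' in c:
        T=np.eye(4);T[:3,:3]=s['tcp_rot'];T[:3,3]=s['position'];M=T@np.array(c['hand_eye'])
        c['R']=M[:3,:3];c['o']=M[:3,3]
    else:
        R=cv2.Rodrigues(np.array(c['rvec'],float))[0];c['R']=R.T;c['o']=-R.T@np.array(c['tvec']).ravel()
    return c
def ray(c,p):
    d=c['R']@np.linalg.inv(np.array(c['mtx']))@np.array([p[0]*512,p[1]*384,1.]);return d
def onz(c,p,z):
    d=ray(c,p);return c['o']+d*(z-c['o'][2])/d[2]
def proj(c,P):
    q=np.array(c['mtx'])@(c['R'].T@(np.array(P)-c['o']));return q[:2]/q[2]
Z=dict(cross=.159,rotor=0,mug_mid=.074,outlet=.165,cup1_mid=.059)
E
python3 - <<'E'
from h import *
ims=[]
for n in('scene','side'):
    c=cap(n);ims.append(c['image'])
    print(n,c['o'].round(3))
    for k,z in Z.items():
        for r in models.spot_point(n,k)[:4]: print(k,round(r['conf'],2),np.round(np.array(r['point'])*[512,384],1),onz(c,r['point'],z).round(4))
cv2.imwrite('pics/a.png',ims[0]);cv2.imwrite('pics/b.png',ims[1])
s=bot.read_state();print(s)
E
```

```text
scene [ 1.183 -0.206  1.24 ]
cross 0.96 [274.5 177.9] [0.5367 0.0163 0.159 ]
rotor 0.86 [274.1 200. ] [0.5237 0.0221 0.    ]
side [-0.131  1.12   1.359]
cross 0.55 [244.6 194. ] [0.5392 0.0248 0.159 ]
cross 0.25 [274.7 204.6] [0.4186 0.0177 0.159 ]
rotor 0.81 [249.8 226.4] [0.5167 0.0257 0.    ]
mug_mid 0.91 [230.3 188.6] [ 0.6512 -0.0509  0.074 ]
outlet 0.74 [266.5 178.6] [ 0.5087 -0.0838  0.165 ]
cup1_mid 0.79 [262.4 233.5] [0.4314 0.0803 0.059 ]
{'time_s': 0.6, 'joint_positions': array([-7.43970452e+01,  3.02221650e+01,  8.20866872e+01, -1.29544064e-03,
        6.76884534e+01, -1.02271872e+01]), 'qvel': array([-0.07308108,  0.00553245, -0.07069867,  0.04880534,  0.02824008,
        0.02251014]), 'tau': array([-1.23352474e-03, -4.39745343e+01, -1.76891541e+01,  6.32922677e-02,
        5.07952273e-02, -2.70787501e-05]), 'position': array([ 0.27233484, -0.56253545,  0.24456842]), 'tcp_rot': array([[-9.00085941e-01, -7.49790824e-06,  4.35712403e-01],
       [-4.35712402e-01, -5.09179991e-05, -9.00085940e-01],
       [ 2.89343655e-05, -9.99999999e-01,  4.25636435e-05]]), 'force': array([ 0.0310802 , -0.39776442, -0.11031346]), 'moment': array([-0.00787159, -0.03279547, -0.04027081]), 'opening': 0.9971288228814134}
```

View pics/a.png

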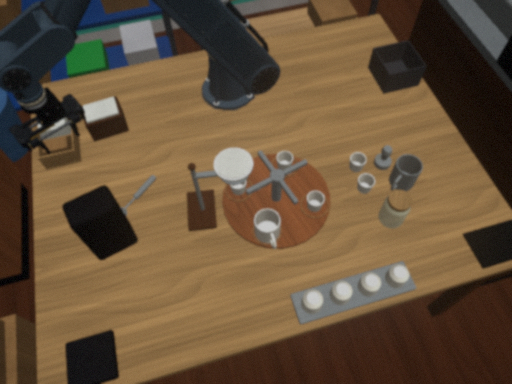

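View pics/b.png

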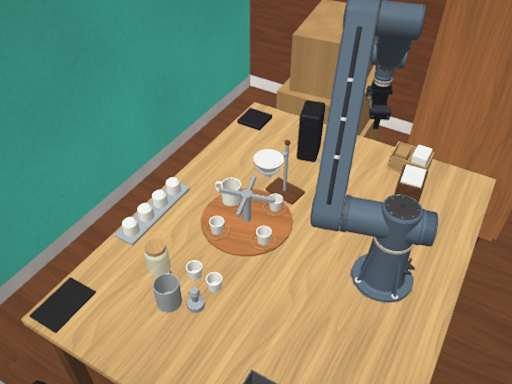

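The scene view shows the cross hub near (277,178), the mug at (267,224) with its handle toward the lower right, and the dripper cone top at (234,166) with its post at (192,167). The side view shows the hub at (245,195), the mug at (231,190), the cone at (269,163) and the post top at (288,143).

Run:
```python
from h import *
cs=cap('scene');cd=cap('side')
w=np.array([512,384])
for n,c,pts in(('scene',cs,dict(cone=((234,165),.252),post=((192,166),.27),mugrim=((267,217),.114),hub=((277,176),.17))),('side',cd,dict(cone=((269,160),.252),post=((288,142.5),.27),mugrim=((231,185),.114),hub=((245,191),.17)))):
    for k,(p,z) in pts.items(): print(n,k,onz(c,np.array(p)/w,z).round(4))
a=cs['image'][130:260,175:345];b=cd['image'][130:260,190:320]
cv2.imwrite('pics/c.png',cv2.resize(a,None,fx=4.6,fy=4.6,interpolation=2))
cv2.imwrite('pics/d.png',cv2.resize(b,None,fx=4.6,fy=4.6,interpolation=2))
```

```text
scene cone [ 0.5195 -0.0975  0.252 ]
scene post [ 0.5016 -0.2099  0.27  ]
scene mugrim [ 0.633 -0.036  0.114]
scene hub [0.539  0.0232 0.17  ]
side cone [ 0.5041 -0.0901  0.252 ]
side post [ 0.4828 -0.197   0.27  ]
side mugrim [ 0.6355 -0.0331  0.114 ]
side hub [0.5399 0.0204 0.17  ]
```

View pics/c.png

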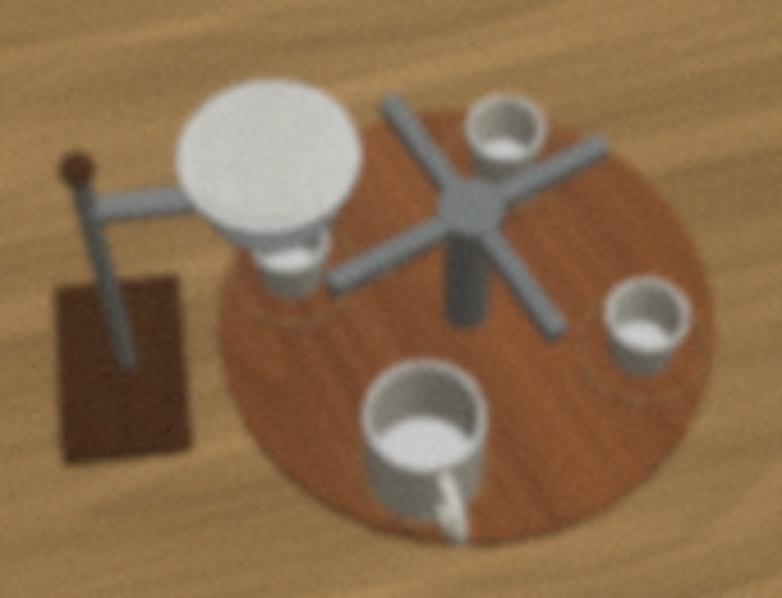

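View pics/d.png

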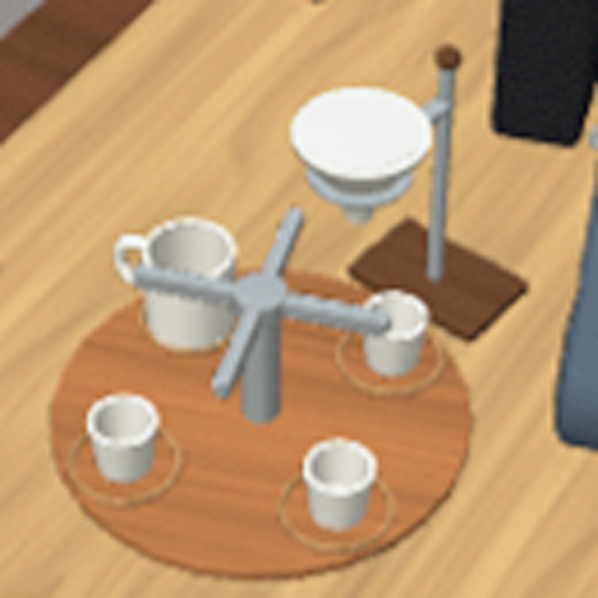

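```bash
cat > m.py <<'E'
from h import *
from scipy.optimize import least_squares
cs=cap('scene');cd=cap('side')
S=lambda p:(np.array(p)+.5)/4.6-.5+[175,130]
D=lambda p:(np.array(p)+.5)/4.6-.5+[190,130]
sc=dict(hub=(470,207),tips=[(390,98),(605,142),(560,332),(333,284)],mug=(425,413),cone=(269,157),ball=(77,168),foot=(127,365))
sd=dict(hub=(260,292),tips=[(385,320),(222,388),(137,275),(294,213)],mug=(190,256),cone=(361,138),ball=(447,57),foot=(434,278),out=(357,218))
sd['tips']=[sd['tips'][i] for i in (0,1,2,3)]
u=lambda a:np.array([np.cos(a),np.sin(a),0])
def pred(x):
    A=np.array([x[0],x[1],0]);e=np.array([0,0,1])
    P=dict(hub=A+.170*e,mug=A+.125*u(x[3])+.114*e,cone=A+.125*u(x[4])+.252*e,ball=A+.24*u(x[4])+.272*e,foot=A+.24*u(x[4])+.012*e,out=A+.125*u(x[4])+.165*e)
    return A,P
def res(x,full=False):
    A,P=pred(x);r=[];L=[]
    for c,F,s,off in((cs,S,sc,x[5:7]),(cd,D,sd,x[7:9])):
        for k,p in s.items():
            if k=='tips':
                tips=[proj(c,A+.105*u(x[2]+i*np.pi/2)+[0,0,.168]) for i in range(4)]
                for q in p:
                    d=[F(q)-t-off for t in tips];b=min(d,key=np.linalg.norm);r+=list(b);L.append(('tip',b.round(1)))
            else: b=F(p)-proj(c,P[k])-off;r+=list(b);L.append((k,b.round(1)))
    if full:
        for l in L: print(*l)
    return np.array(r+list(x[5:]/1.5))
if __name__=='__main__':
    for phi in np.radians([-10,15,40,65]):
        f=least_squares(res,[.539,.021,phi,-.5,-1.8,0,0,0,0],loss='soft_l1',x_scale=[.01,.01,.1,.1,.1,1,1,1,1])
        print(f.cost.round(2),f.x[:2].round(4),np.degrees(f.x[2:5]).round(2),f.x[5:].round(2))
    res(f.x,True)
E
python3 m.py
```

```text
5.67 [0.5335 0.0257] [ 14.77 -30.78 -98.96] [-0.15  0.56  0.3   1.2 ]
5.67 [0.5335 0.0257] [ 14.77 -30.78 -98.96] [-0.15  0.56  0.3   1.2 ]
5.67 [0.5335 0.0257] [ 14.77 -30.78 -98.96] [-0.15  0.56  0.3   1.2 ]
5.67 [0.5335 0.0257] [104.77 -30.78 -98.96] [-0.15  0.56  0.3   1.2 ]
hub [-0.3 -0.2]
tip [0.6 0.2]
tip [-0.3  0.6]
tip [-0.4  0.2]
tip [0.5 0.2]
mug [ 0.1 -0.7]
cone [-0.2 -0.3]
ball [0.6 1.5]
foot [-0.5 -0.7]
hub [ 0.  -0.6]
tip [-1.  -0.3]
tip [0.2 0. ]
tip [0.9 0.6]
tip [-0.3  0.1]
mug [0.1 0.3]
cone [0.2 0.4]
ball [-0.1  1.8]
foot [ 0.3 -1.1]
out [-0.1 -0.2]
```

Request:
arm_command --translation '[[0, -0.5, 0], [0, -1, 0], [0, -1, 0], [0, -1, 0], [0, -1, 0]]' --rotation '[[0, -0.14, 0], [0, -0.28, 0], [0, -0.42, 0], [0, -0.56, 0], [0, -0.7, 0]]' --grip '[1, 1, 1, 1, 1]'

```text
time_s: 1.3
position: [0.2724, -0.5625, 0.3252]
tcp_rot: [[-0.372, 0.0, 0.928], [-0.928, -0.001, -0.372], [0.001, -1.0, 0.001]]
force: [0.0, 0.2, -0.7]
opening: 0.633
```

Request:
arm_command --translation '[[0, -0.5, 0], [0, -0.8, 0], [0, -0.8, 0], [0, -0.8, 0], [0, -0.8, 0]]' --rotation '[[0, -0.14, 0], [0, -0.28, 0], [0, -0.42, 0], [0, -0.56, 0], [0, -0.617, 0]]' --grip '[1, 1, 1, 1, 1]'

```text
time_s: 1.8
position: [0.2723, -0.5625, 0.3889]
tcp_rot: [[0.26, 0.0, 0.966], [-0.966, -0.001, 0.26], [0.001, -1.0, -0.0]]
force: [0.0, -0.4, -0.5]
opening: 0.178
```

Request:
arm_command --translation '[[-0.45, 0, 0.28], [-0.9, 0, 0.56]]' --rotation '[[0, 0, 0], [0, 0, 0]]' --grip '[1, 1]'

```text
time_s: 2.0
position: [0.2969, -0.4812, 0.3879]
tcp_rot: [[0.254, 0.0, 0.967], [-0.967, 0.001, 0.254], [-0.001, -1.0, 0.0]]
force: [1.0, -0.5, 0.6]
opening: 0.031
```

Request:
arm_command --translation '[[-0.45, 0, 0.28], [-0.9, 0, 0.56]]' --rotation '[[0, 0, 0], [0, 0, 0]]' --grip '[1, 1]'

```text
time_s: 2.2
position: [0.3222, -0.3988, 0.3885]
tcp_rot: [[0.256, 0.0, 0.967], [-0.967, 0.0, 0.256], [-0.0, -1.0, 0.0]]
force: [1.1, 0.7, -0.1]
opening: 0.005
```

Request:
arm_command --translation '[[-0.45, 0, 0.28], [-0.9, 0, 0.56]]' --rotation '[[0, 0, 0], [0, 0, 0]]' --grip '[1, 1]'

```text
time_s: 2.4
position: [0.3471, -0.3176, 0.3887]
tcp_rot: [[0.256, 0.0, 0.967], [-0.967, -0.0, 0.256], [0.0, -1.0, 0.0]]
force: [0.1, 0.2, 0.1]
opening: 0.007
```

Request:
arm_command --translation '[[-0.45, 0, 0.28], [-0.9, 0, 0.56]]' --rotation '[[0, 0, 0], [0, 0, 0]]' --grip '[1, 1]'

```text
time_s: 2.6
position: [0.3719, -0.2365, 0.3888]
tcp_rot: [[0.256, 0.001, 0.967], [-0.967, -0.0, 0.256], [0.001, -1.0, 0.001]]
force: [0.8, -0.3, -0.4]
opening: 0.007
```

Request:
arm_command --translation '[[-0.45, 0, 0.28], [-0.9, 0, 0.56]]' --rotation '[[0, 0, 0], [0, 0, 0]]' --grip '[1, 1]'

```text
time_s: 2.8
position: [0.3967, -0.1555, 0.3888]
tcp_rot: [[0.256, 0.001, 0.967], [-0.967, -0.0, 0.256], [0.001, -1.0, 0.001]]
force: [1.5, -0.6, 0.5]
opening: 0.006
```

Request:
arm_command --translation '[[-0.45, 0, 0.28], [-0.9, 0, 0.56]]' --rotation '[[0, 0, 0], [0, 0, 0]]' --grip '[1, 1]'

```text
time_s: 3.0
position: [0.4216, -0.0744, 0.3889]
tcp_rot: [[0.256, 0.001, 0.967], [-0.967, -0.0, 0.256], [0.001, -1.0, 0.001]]
force: [0.9, -0.1, -0.2]
opening: 0.007
```

Request:
arm_command --translation '[[-0.45, 0, 0.28], [-0.9, 0, 0.56]]' --rotation '[[0, 0, 0], [0, 0, 0]]' --grip '[1, 1]'

```text
time_s: 3.2
position: [0.4464, 0.0068, 0.3889]
tcp_rot: [[0.256, 0.001, 0.967], [-0.967, -0.0, 0.256], [0.001, -1.0, 0.001]]
force: [0.5, -0.9, -0.3]
opening: 0.006
```

Request:
arm_command --translation '[[-0.45, 0, 0.28], [-0.9, 0, 0.56], [-0.9, 0, 0.56]]' --rotation '[[0, 0, 0], [0, 0, 0], [0, 0, 0]]' --grip '[1, 1, 1]'

```text
time_s: 3.5
position: [0.4718, 0.0903, 0.3887]
tcp_rot: [[0.262, 0.001, 0.965], [-0.965, 0.002, 0.262], [-0.002, -1.0, 0.002]]
force: [-0.4, -0.7, 0.9]
opening: 0.006
```

Run:
```python
from h import *
s=bot.read_state();print(s['position'],s['tcp_rot'].round(3),s['joint_positions'].round(1))
c=cap('wrist');cv2.imwrite('pics/e.png',c['image'])
for k in('cross','mug_mid','outlet'):
    for r in models.spot_point('wrist',k)[:2]: print(k,round(r['conf'],2),np.round(np.array(r['point'])*[512,384],1),onz(c,r['point'],Z[k]).round(4))
```

```text
[0.47179861 0.09031572 0.38866443] [[ 0.262  0.001  0.965]
 [-0.965  0.002  0.262]
 [-0.002 -1.     0.002]] [ -2.6   9.9  90.2   0.1  79.8 -17.8]
cross 0.72 [285.4 225.5] [0.5337 0.0296 0.159 ]
outlet 0.43 [228.3 154.7] [0.4335 0.1058 0.165 ]
```

View pics/e.png

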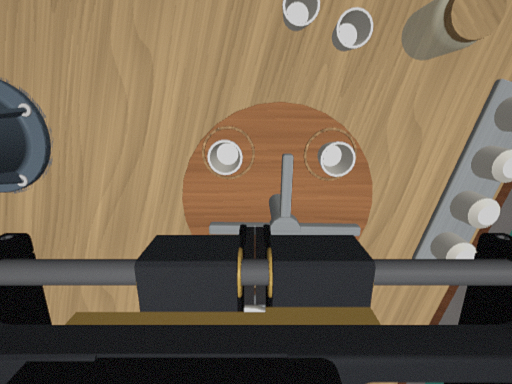

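The picture shows the hub at (285,226), the arm I will push ending at (288,155), and the shut fingers to its left. It agrees with the fit, so I descend.

Request:
arm_command --translation '[[0, 0.5, 0], [0, 0.93, 0]]' --rotation '[[0, 0, 0], [0, 0, 0]]' --grip '[1, 1]'

```text
time_s: 3.9
position: [0.4715, 0.0844, 0.3141]
tcp_rot: [[0.254, 0.003, 0.967], [-0.967, -0.001, 0.254], [0.001, -1.0, 0.003]]
force: [-0.7, 0.9, -0.3]
opening: 0.008
```

Request:
arm_command --translation '[[0, 0.5, 0], [0, 0.93, 0]]' --rotation '[[0, 0, 0], [0, 0, 0]]' --grip '[1, 1]'

```text
time_s: 4.1
position: [0.4707, 0.0843, 0.2385]
tcp_rot: [[0.253, -0.0, 0.967], [-0.967, -0.0, 0.253], [0.0, -1.0, -0.0]]
force: [0.7, -0.5, -0.0]
opening: 0.007
```

Request:
arm_command --translation '[[0, 0.3, 0], [0, 0.6, 0], [0, 0.85, 0], [0, 0.93, 0], [0, 0.93, 0]]' --rotation '[[0, 0, 0], [0, 0, 0], [0, 0, 0], [0, 0, 0], [0, 0, 0]]' --grip '[1, 1, 1, 1, 1]'

```text
time_s: 4.6
position: [0.4708, 0.0849, 0.1649]
tcp_rot: [[0.254, -0.002, 0.967], [-0.967, -0.0, 0.254], [-0.0, -1.0, -0.002]]
force: [-0.1, 0.5, -0.3]
opening: 0.002
```

```bash
cat > plan.py <<'E'
# python3 plan.py : rows to push the arm from current contact; args: list of arm angles per call, offset h
import sys
from h import *
A=np.array([.5335,.0257]);h=.022;r=.076
v=lambda a:np.array([np.cos(np.radians(a)),np.sin(np.radians(a))])
s=bot.read_state();p=s['position'][:2];Rt=s['tcp_rot']
yaw=np.degrees(np.arctan2(Rt[1,2],Rt[0,2]))
print(p.round(4),s['position'][2].round(4),'yaw',yaw.round(2),'t',s['time_s'],s['force'].round(1))
d=p-A
print('r,ang of tcp',np.hypot(*d).round(4),np.degrees(np.arctan2(d[1],d[0])).round(2),
 'implied arm angle',(np.degrees(np.arctan2(d[1],d[0]))-np.degrees(np.arcsin(h/np.hypot(*d)))).round(2))
ang=[float(a) for a in sys.argv[1:]]
for i in range(0,len(ang),5):
    T=[];Q=[]
    for a in ang[i:i+5]:
        g=A+r*v(a)+h*v(a+90); ya=a-90
        dx=np.dot(g-p,v(yaw-90));dz=np.dot(g-p,v(yaw))
        T.append([round(dx/.08,3),0,round(dz/.08,3)]);Q.append([0,round(-(ya-yaw)/60,3),0])
    print(T,Q);p=g;yaw=ya
E
python3 plan.py $(seq 112 -2.8 100) $(seq 98 -2.8 85)
```

```text
[0.4708 0.0849] 0.1649 yaw 14.73 t 4.6 [-0.1  0.5 -0.3]
r,ang of tcp 0.0863 136.65 implied arm angle 121.88
[[np.float64(0.008), 0, np.float64(0.177)], [np.float64(-0.01), 0, np.float64(0.222)], [np.float64(-0.026), 0, np.float64(0.268)], [np.float64(-0.04), 0, np.float64(0.314)], [np.float64(-0.051), 0, np.float64(0.361)]] [[0, np.float64(-0.121), 0], [0, np.float64(-0.075), 0], [0, np.float64(-0.028), 0], [0, np.float64(0.019), 0], [0, np.float64(0.065), 0]]
[[np.float64(-0.012), 0, np.float64(0.047)], [np.float64(-0.022), 0, np.float64(0.094)], [np.float64(-0.03), 0, np.float64(0.142)], [np.float64(-0.035), 0, np.float64(0.19)], [np.float64(-0.038), 0, np.float64(0.238)]] [[0, 0.047, 0], [0, 0.093, 0], [0, 0.14, 0], [0, 0.187, 0], [0, 0.233, 0]]
```

Request:
arm_command --translation '[[0, 0, 0.08], [0, 0, 0.14], [0, 0, 0.19], [0, 0, 0.23], [0, 0, 0.26]]' --rotation '[[0, 0, 0], [0, 0, 0], [0, 0, 0], [0, 0, 0], [0, 0, 0]]' --grip '[1, 1, 1, 1, 1]'

```text
time_s: 5.1
position: [0.4918, 0.0916, 0.1657]
tcp_rot: [[0.257, 0.001, 0.967], [-0.967, -0.0, 0.257], [0.0, -1.0, 0.001]]
force: [-0.1, 0.9, 0.3]
opening: 0.004
```

Request:
arm_command --translation '[[-0.01, 0, 0.03], [-0.018, 0, 0.07], [-0.026, 0, 0.115], [-0.032, 0, 0.16], [-0.037, 0, 0.205]]' --rotation '[[0, 0.03, 0], [0, 0.07, 0], [0, 0.112, 0], [0, 0.157, 0], [0, 0.2, 0]]' --grip '[1, 1, 1, 1, 1]'

```text
time_s: 5.6
position: [0.5044, 0.0984, 0.1652]
tcp_rot: [[0.049, -0.005, 0.999], [-0.999, -0.001, 0.049], [0.0, -1.0, -0.005]]
force: [-3.1, -0.6, 3.0]
opening: 0.003
```

```bash
python3 plan.py | head -2
python3 - <<'E'
from h import *
c=cap('wrist');d=cap('scene')['image'][130:260,175:345]
i=np.hstack([cv2.resize(c['image'],(400,300)),cv2.resize(d,(392,300),interpolation=2)]);cv2.imwrite('pics/f.png',i)
E
```

```text
[0.5044 0.0984] 0.1652 yaw 2.79 t 5.6 [-3.1 -0.6  3. ]
r,ang of tcp 0.0783 111.84 implied arm angle 95.53
```

View pics/f.png

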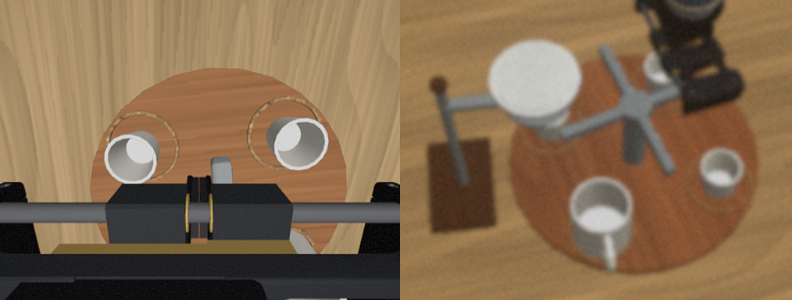

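Left panel: the arm end at (222,165) is at the fingers. Right panel: the mug has moved to about (600,210) and the cups are upright. Contact force is about 3 N, so I carry on along the arc.

Request:
arm_command --translation '[[-0.012, 0, 0.047], [-0.022, 0, 0.094], [-0.03, 0, 0.142], [-0.035, 0, 0.19], [-0.038, 0, 0.238]]' --rotation '[[0, 0.047, 0], [0, 0.093, 0], [0, 0.14, 0], [0, 0.187, 0], [0, 0.233, 0]]' --grip '[1, 1, 1, 1, 1]'

```text
time_s: 6.2
position: [0.5234, 0.103, 0.1652]
tcp_rot: [[-0.194, -0.004, 0.981], [-0.981, 0.001, -0.194], [0.0, -1.0, -0.004]]
force: [-3.5, 0.8, 3.1]
opening: 0.002
```

Request:
arm_command --translation '[[-0.012, 0, 0.047], [-0.022, 0, 0.094], [-0.03, 0, 0.142], [-0.035, 0, 0.19], [-0.038, 0, 0.238]]' --rotation '[[0, 0.047, 0], [0, 0.093, 0], [0, 0.14, 0], [0, 0.187, 0], [0, 0.233, 0]]' --grip '[1, 1, 1, 1, 1]'

```text
time_s: 6.7
position: [0.5429, 0.1028, 0.1652]
tcp_rot: [[-0.425, -0.003, 0.905], [-0.905, 0.002, -0.425], [-0.0, -1.0, -0.004]]
force: [-2.9, 2.6, 2.4]
opening: 0.005
```

```bash
python3 plan.py
```

```text
[0.5429 0.1028] 0.1652 yaw -25.16 t 6.7 [-2.9  2.6  2.4]
r,ang of tcp 0.0777 83.03 implied arm angle 66.57
```

Request:
arm_command --translation '[[-0.012, 0, 0.047], [-0.022, 0, 0.094], [-0.03, 0, 0.142], [-0.035, 0, 0.19], [-0.038, 0, 0.238]]' --rotation '[[0, 0.047, 0], [0, 0.093, 0], [0, 0.14, 0], [0, 0.187, 0], [0, 0.233, 0]]' --grip '[1, 1, 1, 1, 1]'

```text
time_s: 7.2
position: [0.5619, 0.0978, 0.1653]
tcp_rot: [[-0.631, -0.002, 0.776], [-0.776, 0.002, -0.631], [-0.0, -1.0, -0.003]]
force: [-1.9, 3.9, 1.1]
opening: 0.005
```

Request:
arm_command --translation '[[-0.012, 0, 0.04], [-0.021, 0, 0.08], [-0.026, 0, 0.11], [-0.029, 0, 0.13], [-0.03, 0, 0.14]]' --rotation '[[0, 0.04, 0], [0, 0.08, 0], [0, 0.11, 0], [0, 0.13, 0], [0, 0.138, 0]]' --grip '[1, 1, 1, 1, 1]'

```text
time_s: 7.7
position: [0.5734, 0.0917, 0.1653]
tcp_rot: [[-0.736, 0.0, 0.677], [-0.677, 0.001, -0.736], [-0.001, -1.0, -0.0]]
force: [-0.1, 4.5, 0.9]
opening: 0.004
```

```bash
python3 plan.py
python3 - <<'E'
from h import *
a=cap('scene')['image'][130:260,175:345];b=cap('side')['image'][130:260,190:320]
i=np.hstack([cv2.resize(a,None,fx=2.6,fy=2.6,interpolation=2),cv2.resize(b,None,fx=2.6,fy=2.6,interpolation=2)]);print(i.shape)
cv2.imwrite('pics/g.png',i)
E
```

```text
[0.5734 0.0917] 0.1653 yaw -47.39 t 7.7 [-0.1  4.5  0.9]
r,ang of tcp 0.0771 58.88 implied arm angle 42.3
(338, 780, 3)
```

View pics/g.png

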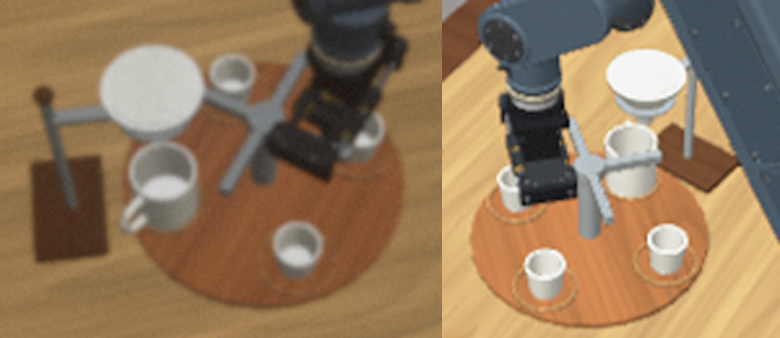

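Left panel: the mug rim at (165,170) is just short of the dripper. The arm tips are at (228,188) and (305,57) on the left, and (660,158) and (607,218) on the right. I'll fit the angle.

```bash
cat > fit.py <<'E'
from h import *
from scipy.optimize import least_squares
u=lambda a:np.array([np.cos(a),np.sin(a),0])
A=np.array([.5335,.0257,0]);off=dict(s=np.array([-.15,.56]),d=np.array([.3,1.2]))
def fit(f,sp,dp,phi0):
    cs=cap('scene');cd=cap('side')
    F=lambda q,o:(np.array(q)+.5)/f-.5+o
    def res(x):
        r=[]
        for c,pts,o,k in((cs,sp,[175,130],'s'),(cd,dp,[190,130],'d')):
            for q in pts:
                d=[F(q,o)-off[k]-proj(c,A+.105*u(x[0]+i*np.pi/2)+[0,0,.168]) for i in range(4)]
                r+=list(min(d,key=np.linalg.norm))
        return np.array(r)
    g=least_squares(res,[np.radians(phi0)],loss='soft_l1');print('arm angle',np.degrees(g.x),res(g.x).round(1))
E
python3 - <<'E'
from fit import *
fit(2.6,[(226,190)],[(219,158),(165,219)],42)
E
```

```text
arm angle [45.38299403] [ 1.3  0.2  0.1  1.4 -0.5 -0.1]
```

Request:
arm_command --translation '[[-0.006, 0, 0.025], [-0.012, 0, 0.05], [-0.018, 0, 0.075], [-0.022, 0, 0.095], [-0.025, 0, 0.11]]' --rotation '[[0, 0.025, 0], [0, 0.05, 0], [0, 0.075, 0], [0, 0.095, 0], [0, 0.11, 0]]' --grip '[1, 1, 1, 1, 1]'

```text
time_s: 8.4
position: [0.5809, 0.086, 0.1654]
tcp_rot: [[-0.81, 0.0, 0.587], [-0.587, 0.0, -0.81], [-0.0, -1.0, 0.0]]
force: [0.1, 4.6, 0.1]
opening: 0.004
```

```bash
python3 plan.py
python3 - <<'E'
from h import *
c=cap('scene');d=cap('side')
a=c['image'][130:260,175:305];b=d['image'][130:260,190:320]
i=np.hstack([cv2.resize(a,None,fx=3,fy=3,interpolation=2),cv2.resize(b,None,fx=3,fy=3,interpolation=2)])
cv2.imwrite('pics/i.png',i)
for n,k in(('scene',c),('side',d)):
  for t in('mug_mid','outlet','cross'):
    for r in models.spot_point(n,t)[:1]: print(n,t,round(r['conf'],2),np.array(r['point'])*[512,384],onz(k,r['point'],Z[t]).round(4))
E
```

```text
[0.5809 0.086 ] 0.1654 yaw -54.05 t 8.4 [0.1 4.6 0.1]
r,ang of tcp 0.0767 51.84 implied arm angle 35.19
scene mug_mid 0.94 [237.8752 198.4896] [ 0.5254 -0.0982  0.074 ]
side mug_mid 0.69 [263.1168 191.1168] [ 0.5326 -0.1038  0.074 ]
side outlet 0.79 [266.1888 177.408 ] [ 0.513  -0.0892  0.165 ]
side cross 0.72 [244.992  195.6096] [0.5335 0.0314 0.159 ]
```

View pics/i.png

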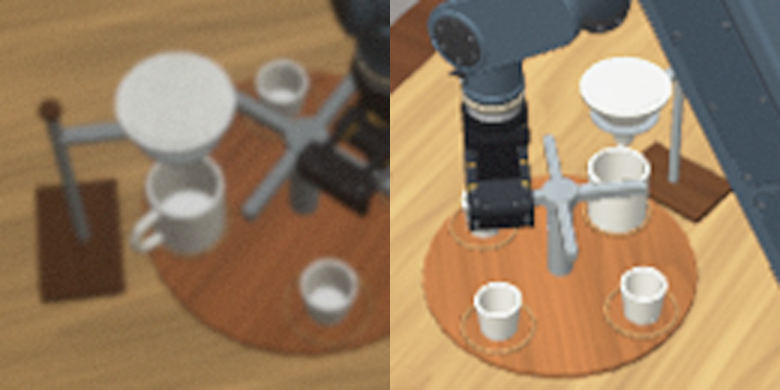

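Left panel: the mug rim (147–224, centre column 185) is partly under the cone, with an arm tip at (250,213). Right panel: the mug rim is centred at about (618,166), with tips at (643,188), (571,250) and (549,140).

Run:
```python
from fit import *
fit(3,[(248,215)],[(255,187),(181,252),(158,137)],36)
cs=cap('scene');cd=cap('side')
for n,c,k,o in(('scene',cs,'s',[175,130]),('side',cd,'d',[190,130])):
  for ang in(-94,-96,-98,-99,-100,-102):
    P=A+.125*u(np.radians(ang))+[0,0,.114]
    print(n,ang,((proj(c,P)+off[k]-o+.5)*3-.5).round(1))
  print('outlet-bottom',((proj(c,A+.125*u(np.radians(-98.96))+[0,0,.165])+off[k]-o+.5)*3-.5).round(1))
```

```text
arm angle [38.95424837] [ 0.5  0.6  0.   0.8 -0.3 -0.9  0.1  0. ]
scene -94 [186.1 188.4]
scene -96 [185.4 184.8]
scene -98 [184.8 181.1]
scene -99 [184.5 179.3]
scene -100 [184.3 177.5]
scene -102 [184.1 173.8]
outlet-bottom [181.5 152.8]
side -94 [225.3 169.4]
side -96 [228.1 170.7]
side -98 [230.8 172.1]
side -99 [232.2 172.8]
side -100 [233.5 173.5]
side -102 [236.1 175.1]
outlet-bottom [233.1 142.7]
```

Request:
arm_command --translation '[[-0.003, 0, 0.012], [-0.006, 0, 0.024], [-0.009, 0, 0.036], [-0.011, 0, 0.045], [-0.012, 0, 0.05]]' --rotation '[[0, 0.012, 0], [0, 0.024, 0], [0, 0.036, 0], [0, 0.045, 0], [0, 0.05, 0]]' --grip '[1, 1, 1, 1, 1]'

```text
time_s: 9.5
position: [0.5836, 0.0835, 0.1653]
tcp_rot: [[-0.839, -0.0, 0.545], [-0.545, 0.0, -0.839], [0.0, -1.0, -0.0]]
force: [-3.0, 2.8, 1.5]
opening: 0.007
```

Request:
arm_command --translation '[[0, 0, -0.1], [0, 0, -0.3], [0, 0, -0.3], [0, -0.5, -0.3], [0, -1, -0.3]]' --rotation '[[0, 0, 0], [0, 0, 0], [0, 0, 0], [0, 0, 0], [0, 0, 0]]' --grip '[1, 1, 1, 1, 1]'

```text
time_s: 10.0
position: [0.5696, 0.1038, 0.2449]
tcp_rot: [[-0.838, -0.004, 0.546], [-0.546, -0.001, -0.838], [0.003, -1.0, -0.001]]
force: [-0.1, 0.1, 0.5]
opening: 0.006
```

Request:
arm_command --translation '[[-0.3, -0.5, -0.3], [-0.6, -1, -0.6], [-1, -1, -1], [-1, -1, -1]]' --rotation '[[0, 0, 0], [0, 0, 0], [0, 0, 0], [0, 0, 0]]' --grip '[1, 1, 1, 1]'

```text
time_s: 10.4
position: [0.5955, 0.2195, 0.3278]
tcp_rot: [[-0.835, 0.007, 0.55], [-0.55, 0.003, -0.835], [-0.007, -1.0, 0.001]]
force: [-1.5, -0.2, -1.0]
opening: 0.007
```

```bash
python3 plan.py
python3 - <<'E'
from h import *
c=cap('scene');d=cap('side')
a=c['image'][130:260,175:305];b=d['image'][130:260,190:320]
i=np.hstack([cv2.resize(a,None,fx=3,fy=3,interpolation=2),cv2.resize(b,None,fx=3,fy=3,interpolation=2)])
cv2.imwrite('pics/j.png',i)
E
```

```text
[0.5955 0.2195] 0.3278 yaw -56.65 t 10.4 [-1.5 -0.2 -1. ]
r,ang of tcp 0.2035 72.27 implied arm angle 66.06
```

View pics/j.png

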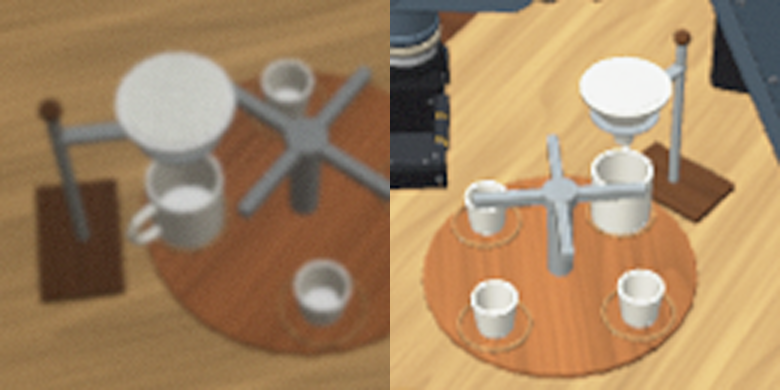

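Left panel: the mug is under the cone, with arm tips at (242,211) and (370,72). Right panel: the mug rim spans 591–653, giving a centre of 622, and the outlet is at about 624. Everything is upright and the gripper is clear.

Run:
```python
from fit import *
fit(3,[(241,212),(370,70)],[(262,188),(178,254),(162,137),(82,199)],36)
c=cap('side')
# sub-pixel columns: mug body edges and cone outlet edges, brightness along rows
g=cv2.cvtColor(c['image'],cv2.COLOR_BGR2GRAY).astype(int)
for r in(175,177,186,198,200): print(r,g[r,250:288].tolist())
P=A+.125*u(np.radians(-98.96))
for z in(.165,.114,.074,.05):print(z,proj(c,P+[0,0,z])+off['d'])
for n in('scene','side'):
  k=cap(n)
  for t in('mug_mid','outlet'):
    for r in models.spot_point(n,t)[:1]: print(n,t,round(r['conf'],2),np.array(r['point'])*[512,384],(proj(k,P+[0,0,Z[t]])+off['s' if n=='scene' else 'd']).round(1))
```

```text
arm angle [35.70769427] [-0.2  0.6  0.4  0.7  2.1  0.   0.4 -0.3 -0.1  0.1 -0.   0.1]
175 [190, 189, 191, 187, 185, 185, 191, 193, 187, 186, 190, 191, 187, 183, 168, 155, 152, 151, 147, 142, 132, 155, 175, 183, 191, 195, 192, 189, 187, 189, 190, 186, 188, 166, 154, 147, 127, 167]
177 [190, 187, 183, 184, 191, 193, 186, 183, 186, 189, 187, 186, 184, 184, 178, 180, 185, 179, 167, 153, 159, 187, 195, 197, 193, 194, 191, 168, 130, 142, 164, 189, 197, 171, 155, 143, 126, 170]
186 [184, 185, 182, 176, 175, 180, 176, 245, 208, 145, 160, 167, 173, 183, 191, 201, 209, 214, 215, 217, 220, 220, 218, 216, 211, 199, 251, 204, 71, 83, 84, 83, 87, 142, 156, 132, 96, 80]
198 [108, 110, 127, 141, 145, 160, 152, 184, 212, 216, 220, 222, 222, 222, 219, 219, 214, 212, 206, 200, 196, 186, 176, 169, 166, 160, 148, 156, 145, 132, 121, 95, 75, 77, 83, 88, 87, 87]
200 [104, 132, 140, 142, 142, 165, 155, 185, 208, 215, 217, 219, 219, 220, 216, 216, 214, 211, 206, 199, 192, 184, 175, 167, 164, 157, 147, 163, 154, 144, 147, 153, 158, 155, 118, 75, 70, 80]
0.165 [267.36232554 177.22072986]
0.114 [267.04776027 187.25708847]
0.074 [266.80916568 194.8695654 ]
0.05 [266.66929537 199.33219609]
scene mug_mid 0.8 [237.7216 196.4928] [236.9 196. ]
scene outlet 0.19 [313.2928 189.0048] [235.2 180.6]
side mug_mid 0.79 [266.5984 194.688 ] [266.8 194.9]
side outlet 0.75 [267.2128 174.6816] [267.4 177.2]
```

```bash
python3 -c "
from rig import bot
s=bot.read_state();print(s['time_s'],s['qvel'].round(2));print(bot.hand_in())"
```

```text
10.95 [ 0.39  0.08 -0.22  0.11  0.02  0.21]
the job is handed in; nothing more can be done
None
```

The mug now stands under the dripper outlet, and the job was handed in at 10.95 s with the arm raised clear of everything. I pushed one arm of the cross handle with the shut fingertips and turned the stand about 69° clockwise. Contact force stayed at about 5 N or less. I then backed off and lifted away.

**Last checks:**
- **Side view:** this was the clearest check. The mug rim is centred at pixel column 267.1 and the outlet at about 267.3, so they line up to roughly 1 mm across that view. The network's mug point is within 0.3 px of where it should be.
- **Handle angle:** fitted from the arm tips, it came to 35.7° against a target of 36.0°.
- **Cups:** in the last picture the mug and the three cups are upright and in their rings.

**Where checks disagreed:**
- **Scene view, outlet:** the network's outlet report was wrong, at low confidence (0.19), so I ignored it.
- **Scene view, mug:** the network put the mug point about 0.9 px from the expected place, which is about 3 mm or less.
- **Arm tip:** one tip in the angle fit was off by 2.1 px.

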